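Clamp the bottle on the laboratory shaker

TASK

Secure the glass bottle that lies in the shaker's cradle: with the outside of a finger, swing the standing clamp strap with the yellow end over the bottle until it lies fully down across it, then push the orange cam lever fully down over the strap's end. Only push, gently: lift nothing, and leave the bottle in its cradle and the things standing round the shaker where they are.

Things in the scene. Friction and masses are not known exactly. Their poses are not given: they have to be found in the camera images.
- shaker: Low white laboratory shaker with a dark deck, fixed on the bench, 220 (its x) x 300 (its y) mm, deck top 35 mm above the bench. Origin: centre of its underside, on the bench. Its x axis runs along the lying bottle (cap at +x), its +y side carries the strap hinge, its -y side the cam lever bracket. All the mechanism lies about the plane x = 0 of this frame. The aluminium brackets reach up to 123 mm (strap hinge) and 138 mm (lever) above the bench, 44 mm wide along x.
- strap (a joint): Angle of the clamp strap in rad: 0 = fully down, level across the bottle (a stop); grows as it opens; pi/2 = upright; 2.2 = open stop, leaning outward (+y of the shaker). Starts standing open at 1.75 to 2.1. Stiff hinge: it stays where it is left; about 0.14 N m of friction, so some 1.5 N at its end.
- strap_hinge (a point): Axis of the strap's hinge (axis along the shaker's x), at (0, 75, 112.5) mm in the shaker's frame.
- strap_tip (a point): Middle of the free end of the strap, 146 mm from the hinge. The strap is a straight steel bar 24 mm wide (shaker x) and 8 mm thick with its mid-plane through the hinge axis; its last 30 mm are a yellow tab 34 mm wide. When fully down it points to the shaker's -y, its top 117 mm above the bench, and it stays 2 mm clear of the bottle.
- lever (a joint): Angle of the orange cam lever in rad: 0 = fully up, leaning 5 degrees outward (-y of the shaker); grows as it is pushed over towards the strap hinge (+y) and down; 1.658 = fully down (a stop), level above the strap's end. Starts at 0 to 0.35. It stays where it is left; about 0.15 N m of friction, some 2 N at its end.
- lever_pivot (a point): Pivot axis of the cam lever (axis along the shaker's x), at (0, -85, 127) mm in the shaker's frame.
- lever_tip (a point): Free end of the cam lever, 90 mm from the pivot. The lever is a straight orange bar 18 mm wide (26 mm at the end) and 10 mm thick with a round cam near its pivot; when fully down its top is 134 mm above the bench.
- bottle_mid (a point): Loose clear glass bottle with blue cap, 66 mm diameter, 150 mm long, lying along the shaker's x in the cradle between two end stops. The point is on its axis at mid-length, 74 mm above the bench; its top is 107 mm above the bench. Leave it lying.
- media_bottle: Loose upright clear glass bottle with blue cap, 76 mm diameter, 140 mm tall, standing on the bench beside the shaker. Origin: centre of its underside. Leave alone.
- amber_jar: Loose upright amber jar with white lid, 68 mm diameter, 85 mm tall, standing on the bench beside the shaker. Origin: centre of its underside. Leave alone.
- beaker: Loose white beaker, 72 mm diameter, 85 mm tall, standing on the bench beside the shaker. Origin: centre of its underside. Leave alone.

How it is judged:
On the way, in this order (a step that is already met when the one before it is completed fails the run):
1. the strap lies fully down across the bottle (within 0.07 rad), the lever not yet pushed down (value of joint strap below 0.07 rad and value of joint lever below 1.2 rad), for 0.2 s.
2. the cam lever is fully down (within 0.1 rad), the strap still down (value of joint lever above 1.558 rad and value of joint strap below 0.07 rad), for 0.2 s.
At the end, for the whole second after the job is handed in: The strap is down within 0.07 rad and the cam lever is down within 0.1 rad of its stop; the bottle is in its cradle within 12 mm of where it was, and the media bottle, jar and beaker stand upright within 20 mm of where they were (all of step 2 and distance of bottle_mid from where it was at the start of the episode below 0.012 m and distance of each of media_bottle, amber_jar, beaker from where it was at the start of the episode below 0.02 m and angle between each of media_bottle, amber_jar, beaker's own z axis and vertical below 0.15 rad); the robot touches nothing.
It fails at once if the bottle was lifted or pushed out of its place (more than 15 mm) (distance of bottle_mid from where it was at the start of the episode above 0.015 m).
It fails at once if a thing standing round the shaker was moved more than 20 mm or tipped (distance of any of media_bottle, amber_jar, beaker from where it was at the start of the episode above 0.02 m or angle between any of media_bottle, amber_jar, beaker's own z axis and vertical above 0.3 rad).
It fails at once if the strap or the lever was squeezed or rammed with more than 40 N (contact force between any of strap, lever and the fingers above 40 N).
It also fails if it takes over 48 s, if anything falls off the work surface, if the arm or the gripper's body presses on something with over 40 N, if the wrist force passes 120 N, or if a joint passes its speed limit or range.

ROBOT

A 7-joint arm with a two-finger parallel gripper is mounted at the origin on the work surface. World frame = base frame: x ahead of the robot, y to its left, z up, the work surface at z = 0. Lengths are in m, angles in rad, forces in N, time in s.
With the tool pointing down it reaches from about 0.425 to 0.875 m from the base axis. Payload 4.7 kg.
Tool frame: the origin (TCP) lies on the centre line of the jaws, within the pads' length; the fingertips stand 8 mm ahead of it and the grasp point (between the pads) lies 11 mm behind it; z points along the fingers, y is the direction in which the jaws open and shut (so a half turn about z gives the same grasp; the last joint's range is limited). The gripper opens to 87 mm and grips with 3 to 60 N. Pads are 19 mm wide; open, the fingers measure 117 mm over their backs; the gripper's body (75 mm by 190 mm) begins 51 mm behind the grasp point.
Start: joints at [1.2, 0.321, -0.07, 1.45, 0.023, 1.371, -0.057], TCP at [0.244, -0.602, 0.231] pointing down, gripper open.
Joint ranges: [-2.86, 2.86], [-0.3, 2.09], [-1.38, 1.24], [0.06, 2.45], [-1.56, 4.7], [0.09, 2.05], [-2.69, 2.69]. Speed limits (rad/s): [2.57, 2.57, 3.14, 3.14, 3.14, 3.14, 3.14].

INTERFACE

Orientations are given as a rotation vector (axis times angle).
In Python, from bench import status, optics, order gives the robot as it stands.
- The arm moves only by the tool step_arm, never from a script. Its argument "rows" is a list of rows, each a list of 3 entries, a list of its own where there are three numbers: the turn, a rotation vector about the tool's x, y, z in degrees, then the shift along the tool's x, y, z in mm, then the finger opening in mm, from 0 to 87. A call has 1 to 12 rows; each row shifts and turns the pose as measured when the row begins, along the tool's axes as they then stand; what a row does not reach is not made up. A row lasts 1/12 s, in which the tool goes at most 41.7 mm and 7.16 degrees, less where a joint would pass 70% of its speed; a pose out of reach is approached as far as the arm can. A call is refused whole if a number of a shift passes 41.7 or a number of a turn 7.16, either way. A call with a gripper value outside its range is refused whole. The fingers move at their own pace and stop on an object; "grip_force" is the grip in N (left out, the last holds). Time passes only in rows, so rows that do not move let the fingers close. It gives the time, the measured TCP pose, the force and the opening at its end, in the units of the state.
- status.get_state(): the state, without advancing time (a new reading comes with each control period).
- optics.get_image(name): name is "scene" or "top" or "wrist"; returns a dict with "frame" (420x560x3 uint8, red, green, blue), "range_z" (420x560 float32, m along the optical axis (not along the pixel's ray), 0 where there is no reading), "K" (3x3 intrinsics, pixels), "R" (3x3) and "t" (3): a world point X has camera coordinates R X + t. Camera axes: x right, y down, z forward; pixel columns grow to the right and rows downward; lengths in m; the calibration is good to about 2 mm. A picture is of the moment at which its call begins.
- order.close_job(): hands the job in, once; it reports no verdict.
The state is a dict: "time": time; "joint_positions": joint angles; "qd": joint speeds; "joint_torque": joint torques, N m; "position": TCP position; "tool_rot": TCP orientation; "ft_force": force on the tool from outside, world axes, zero at the start; "torque": the same for the moment, N m; "grip_width": opening from 0.0 (shut) to 1.0 (fully open).
Only numpy, scipy, OpenCV 4.12 (cv2) and the standard library are available. Lean on these libraries where they do the work, as an engineer would, in place of code of your own. Each camera call takes 0.05 s, during which the arm holds its last target.

## Working session

There is one attempt and no reset: what is moved stays moved. The work goes in short steps, Python scripts to look and compute and a tool call to move; the robot and the scene stay as the last step left them, time stands still between calls to the robot, and variables do not carry over. Pictures are saved under pics/ and viewed, and the job is handed in when it is done.

Besides the shell and the picture viewer there is one more tool, called in YAML: its name, and indented under it one key for each argument. step_arm: Moves the arm, as the interface text tells. Its arguments: {"type":"object","properties":{"rows":{"type":"array"},"grip_force":{"type":"number"}},"required":["rows"]}

```bash
ls; mkdir -p pics; python3 - <<'E'
from bench import status, optics
import cv2,numpy as np
s=status.get_state(); print(s)
for n in ["scene","top","wrist"]:
    d=optics.get_image(n); cv2.imwrite(f"pics/{n}0.png",d["frame"][:,:,::-1]); np.savez(f"{n}0.npz",**d); print(n,d["K"],d["R"],d["t"])
E
```

```text
pics
{'time': 0.0, 'joint_positions': array([ 1.20012583,  0.32183812, -0.07006383,  1.45167549,  0.02260858,
        1.37080916, -0.05689082]), 'qd': array([ 0.000284  , -0.00095303,  0.00132241, -0.00116345, -0.00100789,
       -0.00077665,  0.00070836]), 'joint_torque': array([ 2.22438493e-04, -4.91286206e+01, -4.03768821e-01, -3.12528920e+01,
       -6.38740626e-02,  4.37890913e-02,  1.86187690e-04]), 'position': array([ 0.24371014, -0.60199542,  0.22945128]), 'tool_rot': array([-3.08177887e+00, -6.00348035e-01,  7.58043950e-04]), 'ft_force': array([-0.26897987,  0.84399822, -0.20533438]), 'torque': array([ 0.01853678, -0.00153492,  0.00041686]), 'grip_width': 0.9965041160219921}
scene [[415.40091442   0.         282.21980259]
 [  0.         415.40091442 216.6240683 ]
 [  0.           0.           1.        ]] [[ 0.85389581  0.52029413 -0.01248854]
 [ 0.38733064 -0.65134031 -0.65248048]
 [-0.34761606  0.55231315 -0.75770262]] [-0.49574663 -0.15023904  1.27903251]
top [[422.05214612   0.         278.97104037]
 [  0.         422.05214612 210.12869517]
 [  0.           0.           1.        ]] [[ 0.00831125 -0.999876    0.01337537]
 [-0.98338727 -0.01059825 -0.18121026]
 [ 0.18132954 -0.01164708 -0.98335342]] [-0.03462096  0.61266969  0.89386016]
wrist [[310.50284466   0.         281.27704664]
 [  0.         310.50284466 208.90233918]
 [  0.           0.           1.        ]] [[ 0.37629056 -0.92649806 -0.00259785]
 [-0.8977541  -0.36530659  0.24614767]
 [-0.22900435 -0.09029082 -0.96922886]] [-0.64936384 -0.03070879  0.39009817]
```

View pics/scene0.png

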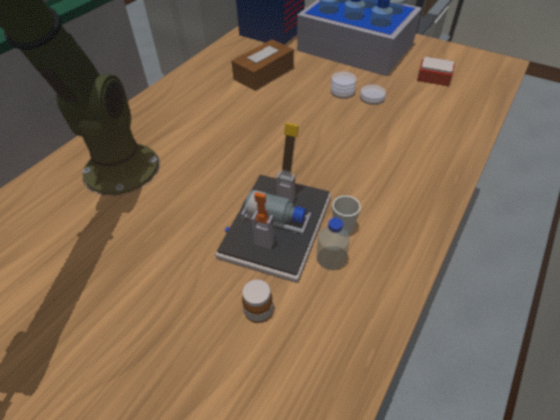

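View pics/top0.png

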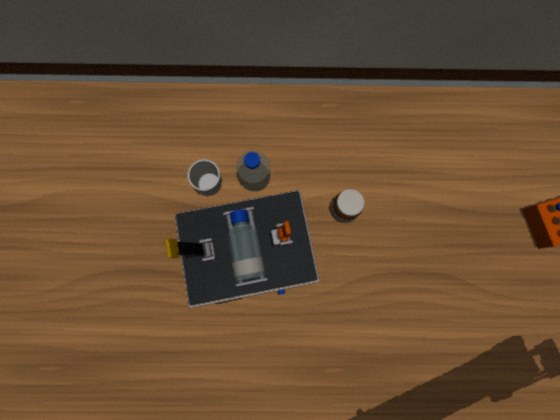

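The scene shows the shaker ahead of the robot. In the top view the deck spans about (178,210)-(318,283), the strap's yellow end is at (172,248), the lever at (284,232), the jar at (348,205), the media bottle at (253,170) and the beaker at (205,178). Next I'll measure these.

```bash
cat > h.py <<'E'
import numpy as np,cv2
def load(n): return dict(np.load(n+".npz"))
def cast(d,uv,z):
    r=d["R"].T@np.linalg.inv(d["K"])@np.array([uv[0],uv[1],1.]); c=-d["R"].T@d["t"]
    return c+r*(z-c[2])/r[2]
def ray(d,uv):
    r=d["R"].T@np.linalg.inv(d["K"])@np.array([uv[0],uv[1],1.]); return -d["R"].T@d["t"], r/np.linalg.norm(r)
def pts(d,m):
    v,u=np.nonzero(m&(d["range_z"]>0)); z=d["range_z"][v,u]
    p=np.linalg.inv(d["K"])@np.vstack([u*z,v*z,z]); return (d["R"].T@(p-d["t"][:,None])).T
def proj(d,X):
    c=d["R"]@X+d["t"]; p=d["K"]@c; return p[:2]/p[2]
E
python3 - <<'E'
from h import *
for n in ["top0","scene0"]:
    d=load(n); f=d["frame"]; hsv=cv2.cvtColor(f,cv2.COLOR_RGB2HSV)
    H,S,V=[hsv[...,i].astype(int) for i in range(3)]
    P=np.zeros((420,560,3)); 
    vv,uu=np.mgrid[:420,:560]; z=d["range_z"]
    P=((np.linalg.inv(d["K"])@np.stack([uu*z,vv*z,z],-1)[...,None])[...,0]-d["t"])@d["R"]
    near=(abs(P[...,0]-.6)<.35)&(abs(P[...,1])<.35)&(z>0)
    for nm,m in [("yellow",(H>18)&(H<32)&(S>190)&(V>90)),("orange",(H<12)&(S>190)&(V>130)),("blue",(H>105)&(H<130)&(S>180)&(V>80))]:
        m=m&near
        k,l,st,c=cv2.connectedComponentsWithStats(m.astype(np.uint8))
        for i in range(1,k):
            if st[i,4]>12:
                q=P[l==i]; print(n,nm,st[i],c[i].round(1),"med",np.median(q,0).round(3),"min",q.min(0).round(3),"max",q.max(0).round(3))
    # deck : height 0.035
    m=near&(abs(P[...,2]-.035)<.008)&(V<70)
    k,l,st,c=cv2.connectedComponentsWithStats(cv2.morphologyEx(m.astype(np.uint8),cv2.MORPH_CLOSE,np.ones((5,5))))
    i=1+np.argmax(st[1:,4]); 
    pp=np.array([cast(d,(u,v),.035)[:2] for v,u in np.argwhere(l==i)],np.float32)
    r=cv2.minAreaRect(pp); print(n,"deck",r,st[i], cv2.boxPoints(r).round(3).tolist())
    m=near&(P[...,2]>.06)
    k,l,st,c=cv2.connectedComponentsWithStats(m.astype(np.uint8))
    for i in range(1,k):
        if st[i,4]>40:
            q=P[l==i]; print("  high",st[i],np.median(q,0).round(3),q.min(0).round(3),q.max(0).round(3))
E
```

```text
top0 yellow [165 238   7  20  83] [168.  248.1] med [0.508 0.167 0.251] min [ 0.492  0.161 -0.001] max [0.554 0.233 0.255]
top0 blue [245 153  15  15 174] [251.6 159.7] med [0.704 0.03  0.141] min [0.688 0.015 0.138] max [0.72  0.044 0.145]
top0 blue [231 210  16  13 167] [238.5 215.6] med [0.593 0.059 0.092] min [0.579 0.043 0.052] max [0.613 0.076 0.097]
top0 blue [279 290   5   4  17] [280.9 291.4] med [ 0.434 -0.035  0.021] min [ 0.43  -0.04   0.015] max [ 0.436 -0.031  0.025]
top0 deck ((0.5329136252403259, 0.0471586212515831), (0.20795473456382751, 0.2888416051864624), 11.631016731262207) [ 176  191  141  114 8488] [[0.4020000100135803, 0.1679999977350235], [0.46000000834465027, -0.11500000208616257], [0.6639999747276306, -0.0729999989271164], [0.6060000061988831, 0.20999999344348907]]
  high [236 151  34  36 960] [0.693 0.029 0.103] [ 0.666 -0.006  0.06 ] [0.74  0.068 0.145]
  high [187 160  33  33 371] [0.695 0.145 0.083] [0.65  0.105 0.06 ] [0.719 0.175 0.089]
  high [334 189  30  29 646] [ 0.625 -0.182  0.086] [ 0.597 -0.213  0.06 ] [ 0.657 -0.152  0.091]
  high [ 227  210 
[... 598 characters left out ...]
cene0 deck ((0.5371105670928955, 0.04087701439857483), (0.20379912853240967, 0.28578445315361023), 11.558852195739746) [ 219  184  108   90 3684] [[0.4090000092983246, 0.1599999964237213], [0.4659999907016754, -0.11999999731779099], [0.6660000085830688, -0.07900000363588333], [0.6079999804496765, 0.20100000500679016]]
  high [276 123  23  75 935] [0.517 0.13  0.148] [0.494 0.1   0.06 ] [0.545 0.171 0.252]
  high [ 242  190   64   54 1822] [0.554 0.013 0.099] [ 0.457 -0.058  0.06 ] [0.612 0.076 0.22 ]
  high [ 318  195   43   62 1346] [0.708 0.021 0.089] [ 0.653 -0.01   0.06 ] [0.745 0.174 0.142]
  high [243 279  29  32 675] [ 0.634 -0.191  0.084] [ 0.601 -0.218  0.06 ] [ 0.662 -0.157  0.089]
```

```bash
python3 - <<'E'
import cv2
a=cv2.imread("pics/top0.png")[130:330,130:400]; cv2.imwrite("pics/topc.png",cv2.resize(a,None,fx=2.9,fy=2.9,interpolation=cv2.INTER_CUBIC))
a=cv2.imread("pics/scene0.png")[100:330,200:380]; cv2.imwrite("pics/scenec.png",cv2.resize(a,None,fx=2.6,fy=2.6,interpolation=cv2.INTER_CUBIC))
E
```

```text
(no output)
```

View pics/topc.png

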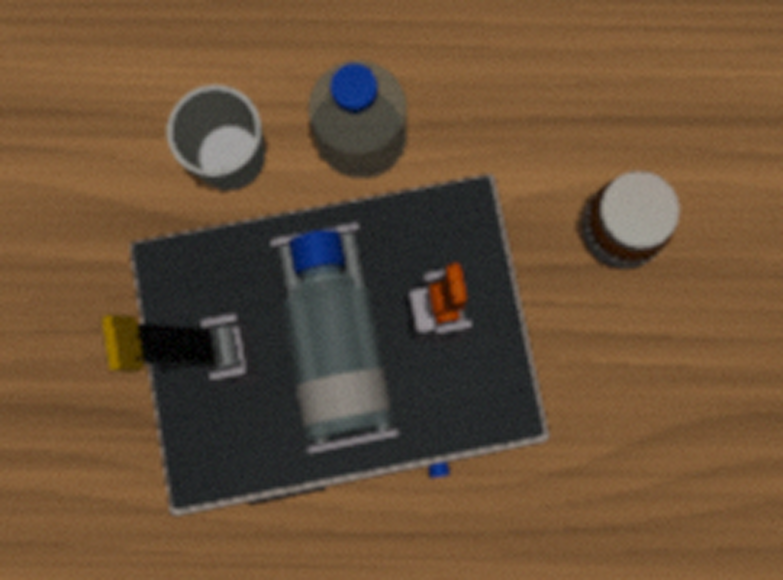

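View pics/scenec.png

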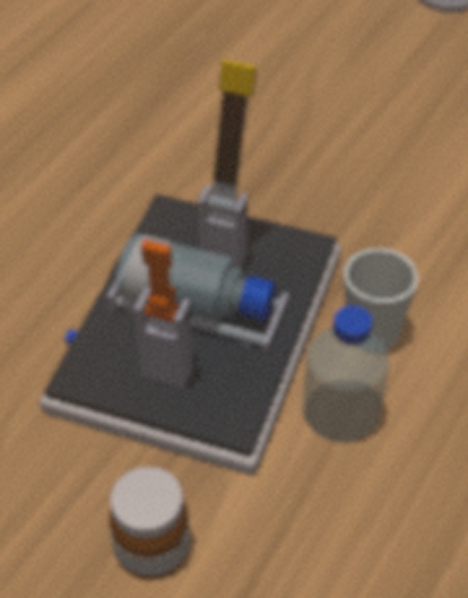

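Both views give the shaker at about (0.535, 0.044) with a yaw of 11.6°. The predicted hinge and pivot agree with the coloured parts. Next come the joint angles and a helper for tool-frame deltas.

```bash
cat >> h.py <<'E'
from scipy.spatial.transform import Rotation as Ro
C=np.array([.535,.044]); YAW=np.radians(11.6)
ex=np.array([np.cos(YAW),np.sin(YAW)]); ey=np.array([-ex[1],ex[0]])
def sh(P):
    P=np.atleast_2d(P); q=P[:,:2]-C; return np.c_[q@ex,q@ey,P[:,2]]*1000
def delta(x,y,ztip):
    """fingertip target in shaker frame mm, tool down with tool y along shaker x"""
    from bench import status
    s=status.get_state(); R=Ro.from_rotvec(s["tool_rot"])
    tip=s["position"]+R.apply([0,0,.008])
    T=np.r_[C+(x*ex+y*ey)/1000,ztip/1000]
    Rt=Ro.from_matrix(np.c_[np.r_[ey,0],np.r_[ex,0],[0,0,-1.]])
    dr=np.degrees((R.inv()*Rt).as_rotvec())
    print("t",round(s["time"],2),"tip sh",sh(tip).round(1)[0],"F",s["ft_force"].round(1),"grip",round(float(s["grip_width"]),2))
    print("to go: tool mm",(R.inv().apply(T-tip)*1000).round(1)," turn deg",dr.round(1), "TCP",s["position"].round(3))
def joints(tag):
    for n in ["top","scene"]:
        d=load(n+tag); hsv=cv2.cvtColor(d["frame"],cv2.COLOR_RGB2HSV); H,S,V=[hsv[...,i].astype(int) for i in range(3)]
        z=d["range_z"]
        for nm,m in [("yellow",(H>18)&(H<32)&(S>190)&(V>60)),("orange",(H<14)&(S>170)&(V>70))]:
            q=sh(pts(d,m)); k=(abs(q[:,0])<30)&(abs(q[:,1])<190)&(q[:,2]>90)&(q[:,2]<300); q=q[k]
            if len(q)<8: print(n,nm,"few");continue
            hy,hz=(75,112.5) if nm=="yellow" else (-85,127)
            v=np.c_[q[:,1]-hy,q[:,2]-hz]; r=np.hypot(*v.T); far=r>np.percentile(r,50)
            a=np.arctan2(np.median(v[far,1]),np.median(v[far,0]))
            ang=np.pi-a if nm=="yellow" else np.pi/2+.0873-a
            print(n,nm,len(q),"mean",q.mean(0).round(1),"min",q.min(0).round(0),"max",q.max(0).round(0),"rmax",r.max().round(0),"angle",round(ang,3))
E
python3 - <<'E'
from h import *
joints("0"); delta(0,165,300)
print(sh([[.693,.029,.1],[.703,.012,.1],[.69,.145,.1],[.63,-.187,.08]]).round(0))
E
```

```text
top yellow 214 mean [ -2.  121.6 242.9] min [-18. 115. 226.] max [ 15. 130. 255.] rmax 151.0 angle 1.915
top orange 145 mean [ -3.5 -82.3 182. ] min [-16. -91. 132.] max [ 12. -72. 221.] rmax 94.0 angle 0.07
scene yellow 113 mean [  0.  117.6 238.3] min [-14. 112. 224.] max [ 13. 124. 251.] rmax 146.0 angle 1.898
scene orange 183 mean [  1.4 -92.1 173.8] min [-11. -97. 127.] max [ 11. -83. 218.] rmax 91.0 angle -0.007
t 0.15 tip sh [-415.2 -574.4  221.8] F [-0.1  0.1 -0.4] grip 1.0
to go: tool mm [ 542.4 -651.9  -77.4]  turn deg [ -0.1  -0.  -79.6] TCP [ 0.244 -0.602  0.23 ]
[[ 152.  -46.  100.]
 [ 158.  -65.  100.]
 [ 172.   68.  100.]
 [  47. -245.   80.]]
```

Strap is at about 1.9 rad and lever at about 0.03 rad, with sizes and heights consistent (rmax about 146 and 91). I'll rise first, then swing round the base with the fingers shut.

step_arm:
  rows:
    - [[0,0,0],[0,0,-38],0]
    - [[0,0,0],[0,0,-38],0]
    - [[0,0,-3.2],[34,-1,-20],0]
    - [[0,0,-3.2],[36,-1,0],0]
    - [[0,0,-3.2],[36,-1,0],0]
    - [[0,0,-3.2],[36,-1,0],0]
    - [[0,0,-3.2],[36,-1,0],0]
    - [[0,0,-3.2],[36,-1,0],0]
    - [[0,0,-3.2],[36,-1,0],0]
    - [[0,0,-3.2],[36,-1,0],0]
    - [[0,0,-3.2],[36,-1,0],0]
    - [[0,0,-3.2],[36,-1,0],0]
  grip_force: 10

```text
time: 1.15
position: [0.5205, -0.3841, 0.3218]
tool_rot: [-2.789, -1.422, 0.012]
ft_force: [0.3, -0.1, 0.5]
grip_width: 0.169
```

```bash
python3 -c "
from h import *
delta(0,165,300)"
```

```text
t 1.15 tip sh [-100.3 -416.4  313.8] F [ 0.3 -0.1  0.5] grip 0.17
to go: tool mm [ 466.3 -361.4   17.7]  turn deg [ -0.7  -0.2 -47.6] TCP [ 0.521 -0.384  0.322]
```

step_arm:
  rows:
    - [[0,0,-3.6],[36,-12,0],0]
    - [[0,0,-3.6],[36,-12,0],0]
    - [[0,0,-3.6],[36,-12,0],0]
    - [[0,0,-3.6],[36,-12,0],0]
    - [[0,0,-3.6],[36,-12,0],0]
    - [[0,0,-3.6],[36,-12,0],0]
    - [[0,0,-3.6],[36,-12,0],0]
    - [[0,0,-3.6],[36,-10,0],0]
    - [[0,0,-3.6],[36,-8,0],0]
    - [[0,0,-3.6],[36,-6,0],0]
    - [[0,0,-3.6],[36,-4,0],0]
    - [[0,0,-3.6],[36,-2,0],0]

```text
time: 2.15
position: [0.525, 0.0822, 0.3189]
tool_rot: [-2.015, -2.385, 0.005]
ft_force: [1.0, 0.2, -0.3]
grip_width: 0.004
```

```bash
python3 -c "
from h import *
delta(0,165,300)"
```

```text
t 2.15 tip sh [ -2.2  39.5 310.9] F [ 1.   0.2 -0.3] grip 0.0
to go: tool mm [125.4  -2.   12.5]  turn deg [-0.8 -0.7 -2. ] TCP [0.525 0.082 0.319]
```

step_arm:
  rows:
    - [[0,0,-1],[36,0,0],0]
    - [[0,0,-1],[36,0,0],0]
    - [[0,0,0],[36,0,0],0]
    - [[0,0,0],[22,0,0],0]
    - [[0,0,0],[0,0,0],0]
    - [[0,0,0],[0,0,30],0]
    - [[0,0,0],[0,0,30],0]
    - [[0,0,0],[0,0,30],0]
    - [[0,0,0],[0,0,18],0]
    - [[0,0,0],[0,0,0],0]

```text
time: 2.98
position: [0.4918, 0.2279, 0.2099]
tool_rot: [-1.946, -2.444, -0.002]
ft_force: [-0.1, -0.5, 0.3]
grip_width: 0.007
```

```bash
python3 - <<'E'
from h import *
from bench import optics
delta(0,165,205)
d=optics.get_image("scene"); cv2.imwrite("pics/s1.png",cv2.resize(d["frame"][60:330,150:400,::-1],None,fx=2.2,fy=2.2,interpolation=cv2.INTER_CUBIC))
E
```

```text
t 2.98 tip sh [ -5.4 189.  201.9] F [-0.1 -0.5  0.3] grip 0.01
to go: tool mm [-24.    4.8  -3.5]  turn deg [-0.6 -0.8  1.3] TCP [0.492 0.228 0.21 ]
```

View pics/s1.png

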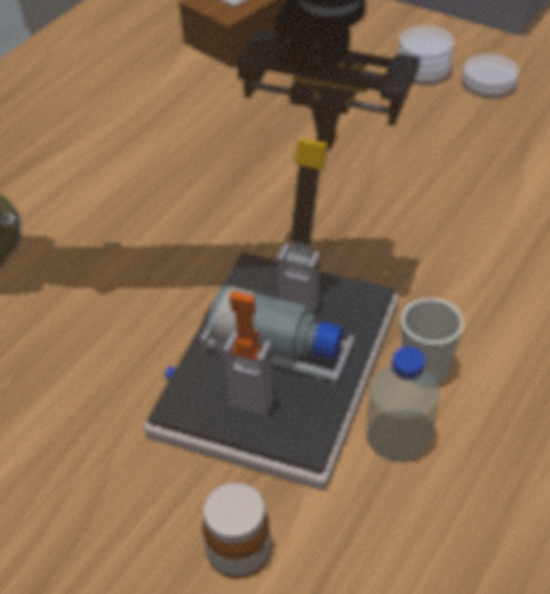

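The fingers are behind the strap's yellow end and the gripper body is above it, clear of everything. I'll push slowly toward -y'.

step_arm:
  rows:
    - [[0,0,1],[-14,5,0],0]
    - [[0,0,0],[-12,0,0],0]
    - [[0,0,0],[-6,0,0],0]
    - [[0,0,0],[-6,0,0],0]
    - [[0,0,0],[-6,0,0],0]
    - [[0,0,0],[-6,0,0],0]
    - [[0,0,0],[-6,0,0],0]
    - [[0,0,0],[-6,0,0],0]
    - [[0,0,0],[-6,0,0],0]
    - [[0,0,0],[-6,0,0],0]
    - [[0,0,0],[-6,0,0],0]

```text
time: 3.95
position: [0.5213, 0.1456, 0.2195]
tool_rot: [-1.978, -2.428, -0.023]
ft_force: [0.0, 0.4, 1.0]
grip_width: 0.008
```

```bash
python3 - <<'E'
from h import *
delta(0,85,205)
E
```

```text
t 3.95 tip sh [  7.1 102.4 211.5] F [0.  0.4 1. ] grip 0.01
to go: tool mm [-17.5  -7.1   6.2]  turn deg [ 0.3 -1.   0.1] TCP [0.521 0.146 0.219]
```

step_arm:
  rows:
    - [[0,-1,0],[-6,-3,3],0]
    - [[0,0,0],[-6,-3,3],0]
    - [[0,0,0],[-6,-1,2],0]
    - [[0,0,0],[-6,0,1],0]
    - [[0,0,0],[-6,0,1],0]

```text
time: 4.37
position: [0.5207, 0.1124, 0.2084]
tool_rot: [1.979, 2.433, 0.006]
ft_force: [-0.5, 0.7, 1.0]
grip_width: 0.007
```

```bash
python3 - <<'E'
from h import *
from bench import optics
delta(0,65,200)
for n in ["scene","top"]:
    d=optics.get_image(n); np.savez(n+"2.npz",**d)
    cv2.imwrite(f"pics/{n}2.png",cv2.resize(d["frame"][60:330,150:400,::-1],None,fx=2.2,fy=2.2,interpolation=cv2.INTER_CUBIC))
joints("2")
E
```

```text
t 4.37 tip sh [-2.000e-01  6.980e+01  2.004e+02] F [-0.5  0.7  1. ] grip 0.01
to go: tool mm [-4.8  0.2  0.4]  turn deg [0.4 0.1 0.1] TCP [0.521 0.112 0.208]
top yellow 8 mean [  4.6  36.9 253. ] min [  2.  36. 250.] max [  7.  38. 255.] rmax 148.0 angle 1.308
top orange 155 mean [ -3.6 -82.3 182.4] min [-16. -91. 130.] max [ 13. -72. 221.] rmax 94.0 angle 0.07
scene yellow 50 mean [  1.6  38.6 248.3] min [-13.  34. 233.] max [ 17.  60. 256.] rmax 148.0 angle 1.311
scene orange 188 mean [  1.3 -92.1 174.7] min [-15. -97. 127.] max [ 11. -84. 219.] rmax 92.0 angle -0.01
```

View pics/scene2.png

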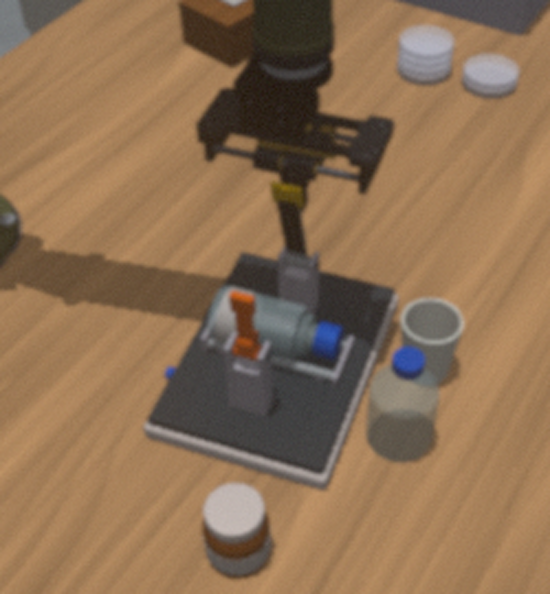

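The strap is at about 1.31 rad and is following, with the lever unmoved and forces near 1 N. I'll continue along the arc.

step_arm:
  rows:
    - [[0,0,0],[-7,0,3],0]
    - [[0,0,0],[-7,0,3],0]
    - [[0,0,0],[-7,0,3],0]
    - [[0,0,0],[-6,0,4],0]
    - [[0,0,0],[-6,0,5],0]
    - [[0,0,0],[-6,0,6],0]
    - [[0,0,0],[-6,0,6],0]

```text
time: 5.05
position: [0.5309, 0.063, 0.1762]
tool_rot: [1.98, 2.431, 0.004]
ft_force: [-0.3, 1.1, 1.4]
grip_width: 0.005
```

```bash
python3 - <<'E'
from h import *
delta(0,11,149)
E
```

```text
t 5.05 tip sh [ -0.2  19.4 168.2] F [-0.3  1.1  1.4] grip 0.0
to go: tool mm [-8.3  0.1 19.2]  turn deg [0.3 0.2 0.1] TCP [0.531 0.063 0.176]
```

step_arm:
  rows:
    - [[0,0,0],[-3,0,6],0]
    - [[0,0,0],[-3,0,6],0]
    - [[0,0,0],[-2,0,6],0]
    - [[0,0,0],[-1,0,6],0]
    - [[0,0,0],[-1,0,6],0]
    - [[0,0,0],[-1,0,5],0]
    - [[0,0,0],[0,0,4],0]
    - [[0,0,0],[0,0,0],0]

```text
time: 5.72
position: [0.5325, 0.0478, 0.13]
tool_rot: [1.984, 2.43, -0.002]
ft_force: [0.4, -0.8, 0.1]
grip_width: 0.005
```

```bash
python3 - <<'E'
from h import *
delta(0,5,117)
E
```

```text
t 5.72 tip sh [ -1.6   4.2 122. ] F [ 0.4 -0.8  0.1] grip 0.01
to go: tool mm [0.9 1.6 5. ]  turn deg [ 0.1  0.2 -0.1] TCP [0.533 0.048 0.13 ]
```

step_arm:
  rows:
    - [[0,0,0],[0,0,2],0]
    - [[0,0,0],[0,0,2],0]
    - [[0,0,0],[0,0,1.5],0]
    - [[0,0,0],[0,0,0],0]

```text
time: 6.05
position: [0.5328, 0.0484, 0.1252]
tool_rot: [1.983, 2.431, -0.002]
ft_force: [-0.5, -0.7, 0.9]
grip_width: 0.007
```

```bash
python3 - <<'E'
from h import *
from bench import optics
delta(0,5,116)
for n in ["scene","top"]:
    d=optics.get_image(n); np.savez(n+"3.npz",**d)
    cv2.imwrite(f"pics/{n}3.png",cv2.resize(d["frame"][60:330,150:400,::-1],None,fx=2.2,fy=2.2,interpolation=cv2.INTER_CUBIC))
joints("3")
E
```

```text
t 6.05 tip sh [ -1.2   4.7 117.2] F [-0.5 -0.7  0.9] grip 0.01
to go: tool mm [0.3 1.2 1.2]  turn deg [ 0.1  0.3 -0. ] TCP [0.533 0.048 0.125]
top yellow 201 mean [ -1.8 -53.5 117.6] min [-18. -67. 109.] max [ 15. -38. 122.] rmax 142.0 angle 0.038
top orange 142 mean [ -3.3 -82.2 181.7] min [-15. -91. 130.] max [ 14. -72. 220.] rmax 93.0 angle 0.069
scene yellow few
scene orange 209 mean [  1.1 -91.8 176.7] min [-13. -97. 128.] max [ 11. -84. 219.] rmax 92.0 angle -0.007
```

View pics/scene3.png

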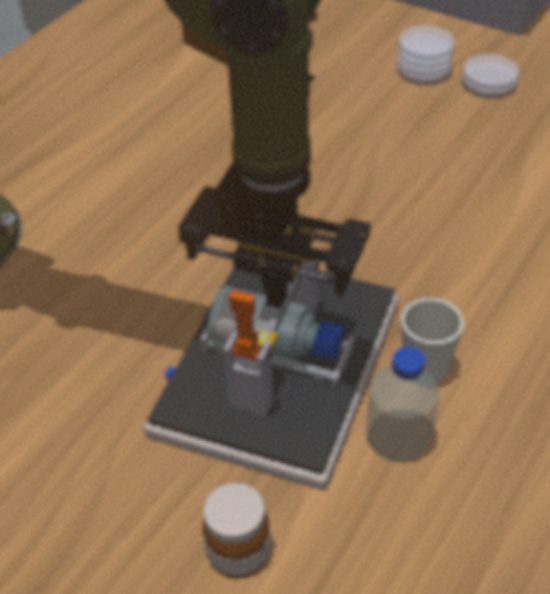

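step_arm:
  rows:
    - [[0,0,0],[0,0,1],0]
    - [[0,0,0],[0,0,1],0]
    - [[0,0,0],[0,0,1],0]

```text
time: 6.4
position: [0.5329, 0.0485, 0.1249]
tool_rot: [1.982, 2.43, -0.004]
ft_force: [-2.2, -0.7, 7.7]
grip_width: 0.004
```

The strap met a firm stop at tip height 117 mm with 7.7 N. I'll retreat up, cross over the lever and go down on its outer side.

step_arm:
  rows:
    - [[0,0,0],[0,0,0],0]
    - [[0,0,0],[0,0,-12],0]
    - [[0,0,0],[0,0,-35],0]
    - [[0,0,0],[0,0,-35],0]
    - [[0,0,0],[0,0,-35],0]
    - [[0,0,0],[0,0,-20],0]
    - [[0,0,0],[0,0,0],0]

```text
time: 6.98
position: [0.5304, 0.0503, 0.2688]
tool_rot: [1.982, 2.436, -0.006]
ft_force: [-0.1, 0.8, -0.4]
grip_width: 0.007
```

```bash
python3 - <<'E'
from h import *
from bench import optics
delta(0,-135,255)
for n in ["scene","top"]:
    d=optics.get_image(n); np.savez(n+"4.npz",**d)
joints("4")
E
```

```text
t 6.98 tip sh [ -3.3   7.1 260.8] F [-0.1  0.8 -0.4] grip 0.01
to go: tool mm [-142.1    3.     6.3]  turn deg [-0.1  0.2  0.1] TCP [0.53  0.05  0.269]
top yellow 109 mean [ -2.1 -55.9 117.7] min [-19. -67. 113.] max [ 15. -39. 121.] rmax 142.0 angle 0.037
top orange 153 mean [ -3.7 -82.5 182. ] min [-16. -91. 131.] max [ 13. -72. 220.] rmax 93.0 angle 0.068
scene yellow few
scene orange 198 mean [  1.2 -91.9 175.9] min [-13. -97. 127.] max [ 11. -83. 219.] rmax 92.0 angle -0.007
```

step_arm:
  rows:
    - [[0,0,0],[-34,1,0],0]
    - [[0,0,0],[-34,1,0],0]
    - [[0,0,0],[-34,1,0],0]
    - [[0,0,0],[-30,0,0],0]
    - [[0,0,0],[-6,0,0],0]
    - [[0,0,0],[0,0,0],0]

```text
time: 7.58
position: [0.5564, -0.0863, 0.256]
tool_rot: [-1.964, -2.434, 0.02]
ft_force: [-0.5, 1.3, -0.5]
grip_width: 0.005
```

```bash
python3 - <<'E'
from h import *
delta(0,-135,188)
E
```

```text
t 7.58 tip sh [  -5.4 -131.9  248. ] F [-0.5  1.3 -0.5] grip 0.01
to go: tool mm [-3.3  6.5 59.9]  turn deg [-1.1 -0.2  0.6] TCP [ 0.556 -0.086  0.256]
```

step_arm:
  rows:
    - [[-1,0,0.6],[-3,5,20],0]
    - [[0,0,0],[0,1,20],0]
    - [[0,0,0],[0,0,18],0]
    - [[0,0,0],[0,0,2],0]
    - [[0,0,0],[0,0,0],0]

```text
time: 8.0
position: [0.5592, -0.0829, 0.1887]
tool_rot: [-1.974, -2.428, 0.0]
ft_force: [0.4, -0.8, 1.0]
grip_width: 0.007
```

```bash
python3 - <<'E'
from h import *
from bench import optics
delta(0,-100,190)
d=optics.get_image("scene"); cv2.imwrite("pics/s5.png",cv2.resize(d["frame"][60:330,150:400,::-1],None,fx=2.2,fy=2.2,interpolation=cv2.INTER_CUBIC))
E
```

```text
t 8.0 tip sh [  -1.9 -129.1  180.7] F [ 0.4 -0.8  1. ] grip 0.01
to go: tool mm [29.2  1.9 -9. ]  turn deg [-0.5 -0.5  0.2] TCP [ 0.559 -0.083  0.189]
```

View pics/s5.png

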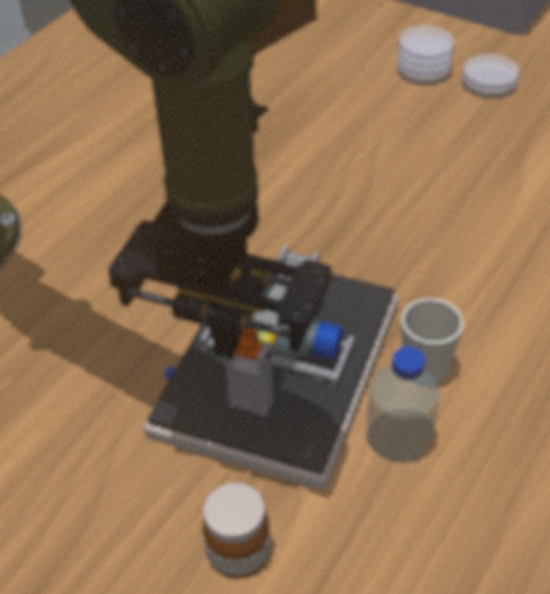

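The fingers are outside the lever with the body above it. I'll push toward +y' along the lever's arc.

step_arm:
  rows:
    - [[0,0,0],[6,2,-8],0]
    - [[0,0,0],[6,0,-4],0]
    - [[0,0,0],[6,0,0],0]
    - [[0,0,0],[6,0,0],0]
    - [[0,0,0],[6,0,0],0]
    - [[0,0,0],[6,0,0],0]
    - [[0,0,0],[6,0,0],0]
    - [[0,0,0],[6,0,0],0]
    - [[0,0,0],[6,0,1],0]

```text
time: 8.8
position: [0.5516, -0.0262, 0.2066]
tool_rot: [-1.981, -2.435, 0.0]
ft_force: [0.8, -2.2, -0.9]
grip_width: 0.004
```

```bash
python3 - <<'E'
from h import *
from bench import optics
delta(0,-70,190)
for n in ["scene","top"]:
    d=optics.get_image(n); np.savez(n+"6.npz",**d)
joints("6")
E
```

```text
t 8.8 tip sh [  2.1 -72.1 198.6] F [ 0.8 -2.2 -0.9] grip 0.0
to go: tool mm [ 2.  -2.1  8.7]  turn deg [-0.1 -0.1  0.2] TCP [ 0.552 -0.026  0.207]
top yellow few
top orange few
scene yellow few
scene orange 166 mean [  1.2 -81.6 151.6] min [-12. -93. 128.] max [ 12. -68. 201.] rmax 74.0 angle 0.336
```

step_arm:
  rows:
    - [[0,0,0],[5,-1,4],0]
    - [[0,0,0],[6,-1,5],0]
    - [[0,0,0],[5,0,4],0]
    - [[0,0,0],[5,0,4],0]
    - [[0,0,0],[5,0,5],0]
    - [[0,0,0],[5,0,5],0]
    - [[0,0,0],[5,0,6],0]

```text
time: 9.48
position: [0.5427, 0.0132, 0.1729]
tool_rot: [-1.981, -2.437, -0.005]
ft_force: [0.8, -2.6, 1.2]
grip_width: 0.005
```

```bash
python3 - <<'E'
from h import *
from bench import optics
delta(0,-26,150)
for n in ["scene","top"]:
    d=optics.get_image(n); np.savez(n+"7.npz",**d)
    cv2.imwrite(f"pics/{n}7.png",cv2.resize(d["frame"][60:330,150:400,::-1],None,fx=2.2,fy=2.2,interpolation=cv2.INTER_CUBIC))
joints("7")
E
```

```text
t 9.48 tip sh [  1.4 -31.7 164.9] F [ 0.8 -2.6  1.2] grip 0.01
to go: tool mm [ 5.6 -1.4 14.9]  turn deg [ 0.1 -0.1  0.2] TCP [0.543 0.013 0.173]
top yellow few
top orange few
scene yellow few
scene orange 198 mean [  0.5 -69.5 142.3] min [-14. -94. 127.] max [ 12.  -9. 171.] rmax 87.0 angle 1.034
```

View pics/scene7.png

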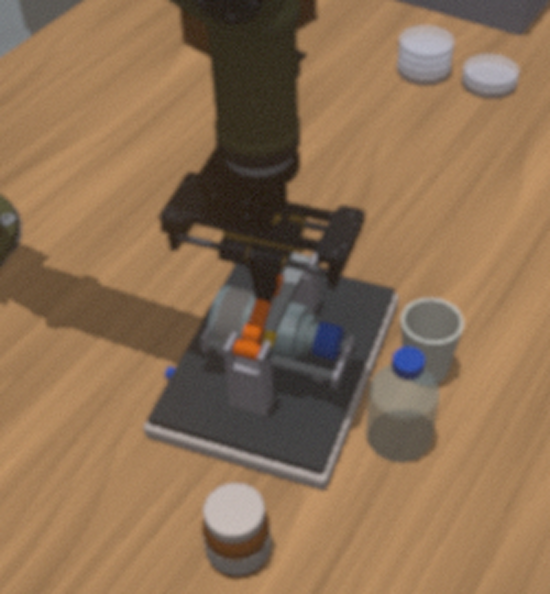

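The lever is over by about 1.1 rad and resting under the fingers, with everything else in place. I'll continue down.

step_arm:
  rows:
    - [[0,0,0],[3,0,5],0]
    - [[0,0,0],[3,0,5],0]
    - [[0,0,0],[2,0,5],0]
    - [[0,0,0],[1,0,5],0]
    - [[0,0,0],[0,0,4],0]
    - [[0,0,0],[0,0,2],0]
    - [[0,0,0],[0,0,0],0]

```text
time: 10.17
position: [0.5397, 0.0248, 0.143]
tool_rot: [-1.977, -2.436, -0.006]
ft_force: [1.3, -0.7, 1.5]
grip_width: 0.004
```

```bash
python3 - <<'E'
from h import *
delta(0,-22,134)
E
```

```text
t 10.17 tip sh [  0.8 -19.8 135. ] F [ 1.3 -0.7  1.5] grip 0.0
to go: tool mm [-2.2 -0.8  1. ]  turn deg [-0.  -0.3  0.3] TCP [0.54  0.025 0.143]
```

step_arm:
  rows:
    - [[0,0,0],[0,0,1],0]
    - [[0,0,0],[0,0,1],0]
    - [[0,0,0],[0,0,1],0]
    - [[0,0,0],[0,0,1],0]

```text
time: 10.5
position: [0.5398, 0.0249, 0.1423]
tool_rot: [-1.978, -2.435, -0.004]
ft_force: [-2.4, -1.2, 6.7]
grip_width: 0.007
```

Firm stop at tip height 134 mm with 6.7 N. I'll hold briefly, then retreat.

step_arm:
  rows:
    - [[0,0,0],[0,0,0.5],0]
    - [[0,0,0],[0,0,0],0]
    - [[0,0,0],[0,0,0],0]
    - [[0,0,0],[0,0,-12],0]
    - [[0,0,0],[0,0,-35],0]
    - [[0,0,0],[0,0,-35],0]
    - [[0,0,0],[0,0,-35],0]
    - [[0,0,0],[0,0,-10],0]
    - [[0,0,0],[-36,0,-10],0]
    - [[0,0,0],[-36,0,0],0]
    - [[0,0,0],[-36,0,0],0]
    - [[0,0,0],[-36,0,0],0]

```text
time: 11.5
position: [0.5698, -0.1066, 0.2896]
tool_rot: [-1.948, -2.456, -0.011]
ft_force: [0.7, -0.2, 0.5]
grip_width: 0.003
```

step_arm:
  rows:
    - [[0,0,0],[-36,0,0],0]
    - [[0,0,0],[-36,0,0],0]
    - [[0,0,0],[-20,0,0],0]
    - [[0,0,0],[0,0,0],0]
    - [[0,0,0],[0,0,0],0]
    - [[0,0,0],[0,0,0],0]

```text
time: 12.0
position: [0.5901, -0.211, 0.2883]
tool_rot: [-1.964, -2.443, -0.009]
ft_force: [-0.1, -0.6, -0.0]
grip_width: 0.005
```

```bash
python3 - <<'E'
from h import *
from bench import optics
delta(0,-22,134)
for n in ["scene","top"]:
    d=optics.get_image(n); np.savez(n+"8.npz",**d)
    cv2.imwrite(f"pics/{n}8.png",cv2.resize(d["frame"][60:330,150:400,::-1],None,fx=2.2,fy=2.2,interpolation=cv2.INTER_CUBIC))
joints("8")
for n in ["top"]:
  for t in "08":
    d=load(n+t)
    hsv=cv2.cvtColor(d["frame"],cv2.COLOR_RGB2HSV); m=cv2.inRange(hsv,(105,180,60),(130,255,255))
    k,l,st,c=cv2.connectedComponentsWithStats(m); print(t,[c[i].round(1).tolist() for i in range(1,k) if st[i,4]>12])
E
```

```text
t 12.0 tip sh [   2.7 -260.8  280.3] F [-0.1 -0.6 -0. ] grip 0.0
to go: tool mm [237.5   0.7 148.4]  turn deg [ 0.  -0.5  0.8] TCP [ 0.59  -0.211  0.288]
top yellow 93 mean [ -4.7 -52.4 118.3] min [-19. -66. 113.] max [ 15. -38. 131.] rmax 141.0 angle 0.041
top orange 378 mean [ -0.9 -45.6 135.7] min [-15. -89.  98.] max [ 14.   7. 143.] rmax 92.0 angle 1.544
scene yellow few
scene orange few
0 [[251.6, 159.9], [238.8, 215.7], [280.9, 291.4]]
8 [[251.6, 160.0], [238.7, 215.8], [281.0, 291.5]]
```

View pics/scene8.png

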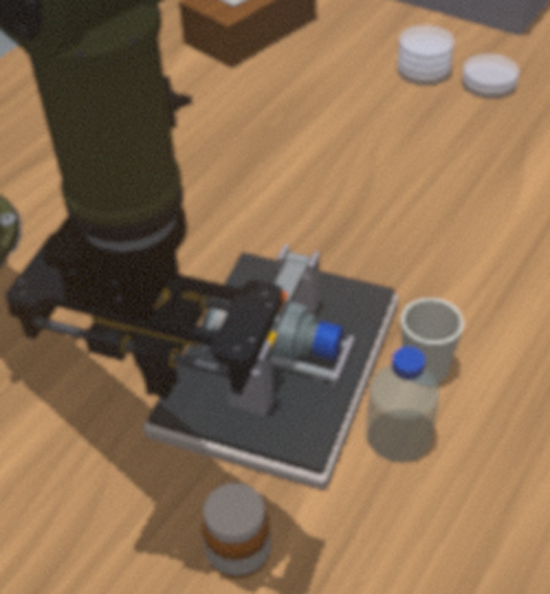

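View pics/top8.png

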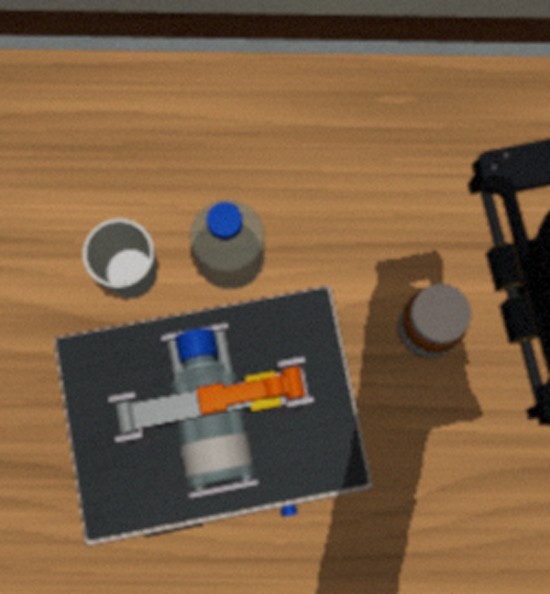

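Top view: the lever lies along the strap with the yellow tab under it, and the caps are where they started to within 0.1 px. The orange surface angle of 1.544 is read on the lever's top face, which lies about 7 mm above the pivot line. That makes the joint angle about 1.63. The firm stop at 134.3 mm matches the 134 mm given, so I'm handing in.

```bash
python3 -c "
from bench import order
print(order.close_job())"
```

```text
the job is handed in; nothing more can be done
None
```

I swung the strap down over the bottle with the closed fingers, then pushed the cam lever down over its end, and handed the job in after about 12 s. No verdict was reported.

- **Strap:** it met a firm stop at 116.9 mm fingertip height (117 mm expected) with 7.7 N. The lever was still at about 0 to 0.07 rad then.
- **Lever:** it met a firm stop at 134.3 mm (134 mm expected) with 6.7 N.
- **Angles after I moved clear:** the top view read 0.041 rad for the strap and 1.544 rad for the lever. That lever reading is below the 1.558 limit. Both are read on the upper faces. Corrected for the bar thickness they are about 0.01 and 1.63 rad. I could not check either angle in the scene view, because the gripper hid them.
- **Things left alone:** the bottle's cap and the media bottle's cap are within 0.1 px of where they started in the top view. The jar and beaker looked upright and in place, but I did not measure them again. The arm ended well clear, touching nothing.

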